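Stand the fallen dye bottle up and hold the shaker's dead-man lever

ROBOT

A 6-joint arm with a two-finger parallel gripper is mounted at the origin on the work surface. World frame = base frame: x ahead of the robot, y to its left, z up, the work surface at z = 0. Lengths are in mm, angles in rad, forces in N, time in s.
With the tool pointing down it reaches from about 350 to 975 mm from the base axis. Payload 7.1 kg.
Tool frame: the origin (TCP) lies midway between the tips of the shut fingers; the grasp point (between the pads) lies ctrl.grip_point_offset behind it (ctrl.grip_point_offset is the distance from the TCP to the grasp point, in mm); z points along the fingers, y is the line along which they close (so a half turn about z gives the same grasp; the last joint's range is limited). The gripper opens to 88 mm and grips with 3 to 60 N. Pads are 20 mm wide; open, the fingers measure 115 mm over their backs; the gripper's body (75 mm by 178 mm) begins 61 mm behind the grasp point.
Start: joints at [-1.287, 0.423, 1.63, -0, 1.089, -0.019], TCP at [186.389, -596.543, 222.675] pointing down, gripper open.
Joint ranges: [-3, 3], [-0.9, 2.11], [0.09, 2.58], [-1.31, 4.45], [0.11, 2.69], [-2.54, 2.54]. Speed limits (rad/s): [2.39, 2.39, 3.01, 3.14, 3.14, 3.14].

INTERFACE

Orientations are given as a rotation vector (axis times angle).
In Python, from workcell import ctrl, get_image, close_job, finder gives the robot as it stands.
- The arm moves only by the tool servo_tool, never from a script. Its argument "deltas" is a list of rows, each a list of 2 entries, a list of its own where there are three numbers: the shift along the tool's x, y, z in mm, then the turn, a rotation vector about the tool's x, y, z in rad. A call has 1 to 5 rows; each row is the pose to reach, as a shift and turn from the pose commanded when the call began, along the tool's axes at that moment; what a row does not reach only later rows make up. A row lasts 1/12 s, in which the tool goes at most 41.7 mm and 7.16 degrees, less where a joint would pass 70% of its speed; a pose out of reach is approached as far as the arm can. A call with a gripper value outside its range is refused whole. "grip" is the closure, from -1 (fully open) to 1 (shut), so that 0 is half open, set as the call begins (left out, the last holds). The fingers move at their own pace and stop on an object; the grip force is fixed at half the most. Time passes only in rows, so rows that repeat a pose let the fingers close. It gives the time, the measured TCP pose, the force, the opening and the grip force at its end, in the units of the state.
- ctrl.get_obs(): the state, without advancing time (a new reading comes with each control period).
- get_image(name): name is "scene" or "top"; returns a dict with "frame" (420x560x3 uint8, blue, green, red), "depth" (420x560 float32, mm along the optical axis (not along the pixel's ray), 0 where there is no reading), "K" (3x3 intrinsics, pixels), "pose" (4x4, takes a point from camera to world coordinates). Camera axes: x right, y down, z forward; pixel columns grow to the right and rows downward; lengths in mm; the calibration is good to about 2 mm. A picture is of the moment at which its call begins.
- close_job(): hands the job in; it is judged then, once.
Trained networks look in a picture, given as the dict that the camera call returned (one of the last four; its "shot" number tells which), for a name from the list of things; names that differ only in an ending like _2 or _b are one class to them, and where a whole thing is asked for, a point or a joint stands for the part that bears it (a point fixed in the world has none). Each returns a list of dicts, best first, with "score" (0 to 1); they miss things now and then, are a little off and sometimes report something else, mostly with a low value. They report only what shows in the picture. A call takes as long as a camera call. They do not tell look-alikes from the thing itself.
- finder.search_frame(query, picture): "rect" ([centre column, centre row, width, height] as shares, 0 to 1, of the picture: columns of its width, rows of its height, round what is visible of it).
- finder.silhouettes(query, picture): "mask" (420x560 bool, what is visible of it) and "rect" ([centre column, centre row, width, height] as shares, 0 to 1, of the picture: columns of its width, rows of its height, round what is visible of it).
The state is a dict: "t": time; "qpos": joint angles; "qvel": joint speeds; "joint_torque": joint torques, N m; "ee_pos": TCP position; "orientation": TCP orientation; "ft_force": force on the tool from outside, world axes, zero at the start; "moment": the same for the moment, N m; "width": finger opening in mm; "grasp_force": force on a finger pad.
Only numpy, scipy, OpenCV 4.12 (cv2) and the standard library are available. Lean on these libraries where they do the work, as an engineer would, in place of code of your own. Each camera call takes 0.05 s, during which the arm holds its last target. There are 200 camera calls.

TASK

Stand the fallen dye bottle upright on the shaker's deck, in the lane between the two squat pots, and let go of it. Then press the pad of the spring-loaded dead-man lever down from above until the lever is level, halfway through its travel, and finish while still holding it there: do not let go, and never press it down onto its stop. Leave the pots, the printing block and the dye tub where they stand.

Things in the scene. Friction and masses are not known exactly. Their poses are not given: they have to be found in the camera images.
- shaker: Low grey machine fixed to the bench, 146 x 450 x 52 mm, turned a little. Its flat top is the lane, along its own y: floor 40 mm above the bench, 126 mm wide and 434 mm long inside the steel kerbs, which rise 12 mm above the floor on all four sides. Origin: centre of its underside, on the bench; z up.
- bottle_mid (a point): Centre of the fallen white bottle: half-way along it, on its axis; own z runs base to cap. 140 mm long: square body 46 x 46 mm, from 70 mm below this point to 34 mm above it, then shoulder and grey cap 32 mm across. 0.17 to 0.33 kg. It starts lying on a flat side on the lane's floor, along the lane, cap to the machine's +y. Standing, this point is 110 mm above the bench.
- bottle: The same bottle; origin at the centre of its base, z from base to cap.
- pot_near: Squat round lidded pot, 66 mm across, 68 mm tall, standing in the lane towards its -y end. Origin: centre of its underside. Leave it.
- pot_far: Another pot of the same shape, standing in the lane towards its +y end. Origin: centre of its underside. Leave it.
- lever (a joint): Angle (rad) of the dead-man lever about its level axle. 0: released, raised 0.3 rad above level by its spring. 0.3: level (half travel). 0.6: on its stop. Takes about 4 N at the pad to start, 8 to 9 N at level, 13 N at the stop; it springs back when let go.
- lever_pad (a point): Black rubber pad on the free end of the steel lever, moving with it: 48 mm along the lever, 62 mm across, 16 mm thick. This point: centre of its top face; z normal to that face, x along the lever to the axle (115 mm along x and 9 mm below this point). The top face's centre is 139 mm above the bench when level, about 173 mm when released.
- station: Grey box carrying the lever, 130 x 120 x 95 mm, fixed to the bench, turned a little. Two steel cheeks (to 155 mm up) hold the axle 130 mm above the bench; a thin level steel pointer beside the lever shows the axle's height, reaching 75 mm from the axle towards the pad. Origin: on the bench right under the axle; the lever reaches out along its own -x, the pad clear of the box.
- print_block: Loose wooden printing block with a bar handle, 100 x 70 x 56 mm, on the bench beyond the shaker. Origin: centre of its underside. Leave it.
- dye_tub: Loose white round tub, 132 mm across, 120 mm tall, on the bench behind the work. Origin: centre of its underside. Leave it.
Not all that is in view belongs to the job. What is shaped like the pot_far but red is not meant. Leave any blue look-alike of the bottle alone.

How it is judged:
By the outcome, as a careful person would: the job done as asked, in the order asked, and still so for the second after the job is handed in, while the arm keeps its last pose, push and grip.
It also fails if it takes over 58 s, if anything falls off the work surface, if the arm or the gripper's body presses on something with over 40 N, if the wrist force passes 120 N, or if a joint passes its speed limit or range.

## Working session

There is one attempt and no reset: what is moved stays moved. The work goes in short steps, Python scripts to look and compute and a tool call to move; the robot and the scene stay as the last step left them, time stands still between calls to the robot, and variables do not carry over. Pictures are saved under pics/ and viewed, at most 10 in all, crops included, and the job is handed in when it is done.

Besides the shell and the picture viewer there is one more tool, called as a command line: name --argument value ..., lists and objects as JSON in quotes. servo_tool: Moves the arm, as the interface text tells. Its arguments: {"type":"object","properties":{"deltas":{"type":"array","items":{"type":"array"}},"grip":{"type":"number"}},"required":["deltas"]}

```bash
mkdir -p pics; ls; cat > h.py <<'E'
import numpy as np, cv2
from scipy.spatial.transform import Rotation as R
from workcell import ctrl, get_image, close_job, finder
def cloud(p):
    d=p["depth"]; K=p["K"]; v,u=np.mgrid[:420,:560]
    c=np.stack([(u-K[0,2])/K[0,0]*d,(v-K[1,2])/K[1,1]*d,d,np.ones_like(d)],-1)
    w=(c@np.array(p["pose"]).T)[...,:3]; w[d<=0]=np.nan; return w
E
python3 - <<'E'
from h import *
print(ctrl.get_obs(), ctrl.grip_point_offset)
a=get_image("scene"); b=get_image("top")
cv2.imwrite("pics/s1.png",a["frame"]); cv2.imwrite("pics/t1.png",b["frame"])
for n,p in (("s",a),("t",b)):
  w=cloud(p)
  for q in ["shaker","bottle","pot_far","lever_pad","station","print_block","dye_tub"]:
    for r in finder.silhouettes(q,p):
      if r["score"]<.3: continue
      m=w[r["mask"]]; m=m[~np.isnan(m[:,0])]
      x=np.array(r["rect"])*[560,420,560,420]
      print(n,q,round(r["score"],2),x.round(),np.median(m,0).round(),np.percentile(m,2,axis=0).round(),np.percentile(m,98,axis=0).round())
E
```

```text
pics
{'t': 0.0, 'qpos': array([-1.28699058e+00,  4.23817998e-01,  1.63070753e+00, -2.64088901e-05,
        1.08856633e+00, -1.90077686e-02]), 'qvel': array([-0.00081556,  0.00037859,  0.00056431, -0.0003629 ,  0.00077659,
        0.00091329]), 'joint_torque': array([ 6.25646207e-04, -5.44625151e+01, -2.73663443e+01,  6.43503922e-02,
        2.29209708e-02, -1.01604512e-04]), 'ee_pos': array([ 186.23607472, -596.02360676,  221.90905946]), 'orientation': array([-3.10418348e+00, -4.73638463e-01,  3.47136544e-04]), 'ft_force': array([ 1.17197593, -0.40886478, -0.75318932]), 'moment': array([0.01313379, 0.02090158, 0.0264443 ]), 'grasp_force': 0.0, 'width': 87.50451053009152} 18.700000000000003
s shaker 0.73 [299. 265. 145. 138.] [534. 186.  40.] [420. -90.  10.] [595. 354.  53.]
s bottle 0.87 [281. 239.  44.  47.] [518. 111.  79.] [482.  40.  40.] [532. 176.  88.]
s bottle 0.77 [278. 171.  46.  22.] [ 281. -193.   34.] [ 220. -230.    3.] [ 348. -169.   48.]
s bottle 0.65 [387. 241.  51.  34.] [276. 250.  38.] [210. 215.   0.] [342. 277.  47.]
s pot_far 0.98 [370. 337.  31.  46.] [547. 4
[... 983 characters left out ...]
  32.] [518. 294. 107.] [491. 269.  49.] [551. 328. 110.]
t pot_far 0.6 [121. 213.  35.  30.] [530. 418.  67.] [502. 395.   4.] [562. 455.  71.]
t pot_far 0.58 [171. 158.  29.  31.] [672. 297.  67.] [648. 271.  12.] [706. 331.  71.]
t lever_pad 0.8 [460. 207.  53.  64.] [ 490. -357.  167.] [ 449. -398.  138.] [ 586. -334.  179.]
t station 0.7 [437. 188. 100. 106.] [ 592. -328.   97.] [ 456. -395.    6.] [ 695. -259.  178.]
t print_block 0.85 [319. 130.  30.  39.] [750. -74.  26.] [ 707. -112.    1.] [807. -41.  58.]
t print_block 0.62 [255. 114.  53.  65.] [775.  92.  89.] [713.  34.  17.] [837. 151. 121.]
t dye_tub 0.8 [255. 115.  51.  61.] [775.  91.  89.] [713.  34.   2.] [837. 152. 121.]
```

```bash
python3 - <<'E'
import cv2,numpy as np
a=cv2.imread("pics/t1.png"); cv2.imwrite("pics/t1c.png",cv2.resize(a[140:360,100:500],(800,440),interpolation=2))
a=cv2.imread("pics/s1.png"); cv2.imwrite("pics/s1c.png",cv2.resize(a[100:400,130:530],(800,600),interpolation=2))
E
```

```text
(no output)
```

View pics/t1c.png

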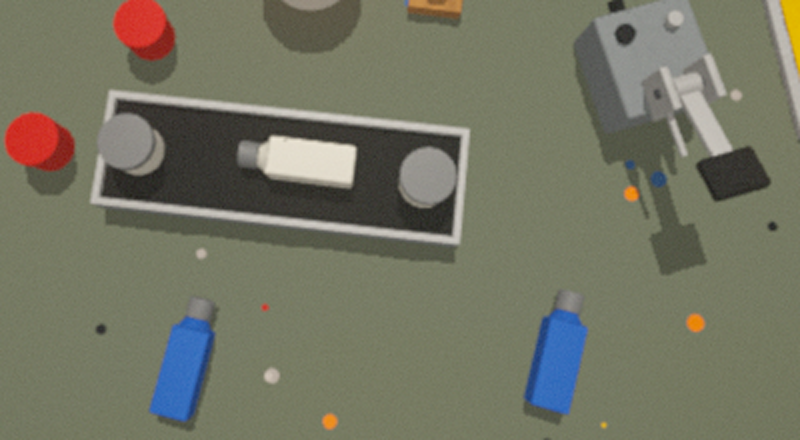

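View pics/s1c.png

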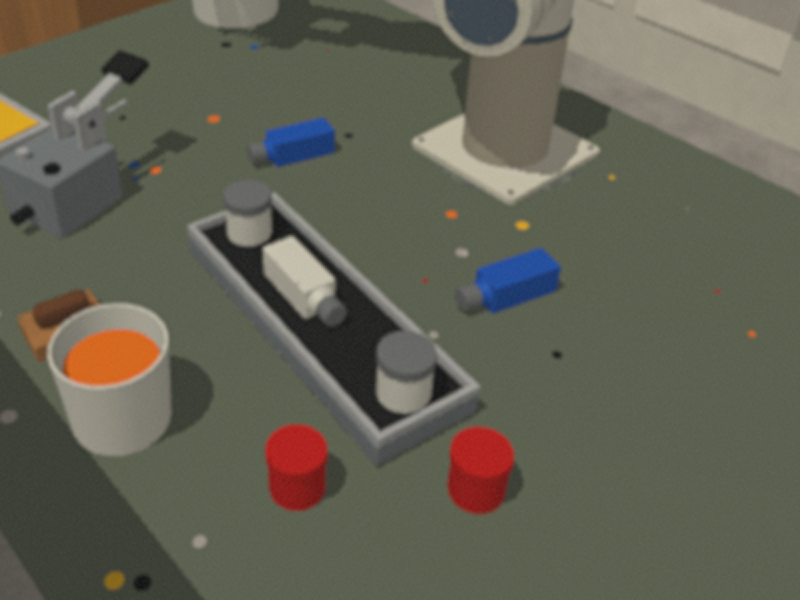

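The white bottle to handle lies in the lane at top-view pixel (255,220). The blue look-alikes at (192,320) and (377,315) are left alone. The grey-lidded pots are at (165,211) and (313,228), and the red pots are decoys. The lever pad is at (467,227). The crop confirms white body, grey cap, cap towards +y.

```bash
python3 - <<'E'
from h import *
A=[];pics=[get_image("scene"),get_image("top")]
for p in pics:
  w=cloud(p).reshape(-1,3); f=p["frame"].reshape(-1,3).astype(int); ok=~np.isnan(w[:,0]); A.append((w[ok],f[ok]))
for i,(w,f) in enumerate(A):
  def box(x0,x1,y0,y1,z0,z1): 
    return w[(w[:,0]>x0)&(w[:,0]<x1)&(w[:,1]>y0)&(w[:,1]<y1)&(w[:,2]>z0)&(w[:,2]<z1)]
  b=box(430,590,10,200,78,95); print("bottle z",np.median(b[:,2]),cv2.minAreaRect(b[:,:2].astype(np.float32)),np.percentile(b[:,1],[1,99]))
  for n,y in(("far",(250,350)),("near",(-110,0))):
    q=box(430,600,*y,101,116); print(n,len(q),np.median(q[:,2]),cv2.minEnclosingCircle(q[:,:2].astype(np.float32)),q[:,:2].mean(0))
  k=box(380,640,-130,380,47,60); print("kerb",len(k),cv2.minAreaRect(k[:,:2].astype(np.float32)))
  dark=f.max(1)<70
  sel=dark&(w[:,0]>420)&(w[:,0]<560)&(w[:,1]>-420)&(w[:,1]<-310)&(w[:,2]>145)
  q=w[sel]; print("pad",len(q),q.mean(0),cv2.minAreaRect(q[:,:2].astype(np.float32)))
  c=q-q.mean(0); n=np.linalg.svd(c)[2][2]; print("normal",n*np.sign(n[2]))
  s=box(500,760,-420,-220,91,99); print("station top",len(s),cv2.minAreaRect(s[:,:2].astype(np.float32)))
E
```

```text
bottle z 84.66442930421664 ((506.28070068359375, 106.36897277832031), (138.56887817382812, 47.232696533203125), 82.52015686035156) [ 39.24074068 159.95317182]
far 546 106.95837839885587 ((523.6985473632812, 302.06591796875), 34.768287658691406) [525.24390196 305.58334384]
near 306 106.75517754115691 ((482.1526794433594, -47.18916702270508), 34.505001068115234) [483.86806715 -44.95209379]
kerb 1543 ((502.1739196777344, 126.17320251464844), (454.05908203125, 147.1948699951172), 83.3778305053711)
pad 235 [ 475.23062058 -362.86273498  169.68922645] ((474.2005615234375, -368.1294250488281), (50.1132698059082, 68.76912689208984), 14.716960906982422)
normal [0.27279977 0.12234431 0.95426   ]
station top 834 ((624.3284912109375, -325.8182067871094), (138.2818145751953, 123.6070556640625), 14.970901489257812)
bottle z 85.54949811677119 ((504.7652587890625, 103.42523193359375), (138.66136169433594, 46.684391021728516), 82.38890075683594) [ 34.63182777 165.38426534]
far 629 107.57015078766119 ((521.3885498046875, 300.3995056152344), 33.247440338134766) [520.97141884 299.93286029]
near 635 107.85493516811653 ((480.72442626953125, -50.78578567504883), 32.86774826049805) [480.28589505 -50.55362771]
kerb 1656 ((500.69488525390625, 124.202880859375), (450.5805358886719, 142.55809020996094), 83.58871459960938)
pad 622 [ 472.88641788 -367.9148643   172.83115962] ((473.7525634765625, -369.849365234375), (45.83019256591797, 60.89984130859375), 15.32413387298584)
normal [0.26736303 0.11460679 0.95675613]
station top 1805 ((621.6383666992188, -329.75640869140625), (139.5621337890625, 121.32476806640625), 15.843913078308105)
```

```bash
cat >> h.py <<'E'
def Rt(tilt,yaw=82.45):
    """tool x along yaw, tool pointing down, then tilted about its own y (deg)"""
    a=np.radians(yaw); x=[np.cos(a),np.sin(a),0]; z=[0,0,-1.]; y=np.cross(z,x)
    return R.from_matrix(np.array([x,y,z]).T)*R.from_euler('y',tilt,degrees=True)
def go(g,Rg,tcp=False):
    o=ctrl.get_obs(); R0=R.from_rotvec(o["orientation"]); t=np.array(g,float)
    if not tcp: t=t+Rg.apply([0,0,ctrl.grip_point_offset])
    print("shift",R0.inv().apply(t-o["ee_pos"]).round(1).tolist(),"turn",(R0.inv()*Rg).as_rotvec().round(4).tolist())
def st():
    o=ctrl.get_obs(); R0=R.from_rotvec(o["orientation"])
    print("t",round(o["t"],2),"tcp",o["ee_pos"].round(1),"grip",(o["ee_pos"]-R0.apply([0,0,ctrl.grip_point_offset])).round(1),"x",R0.apply([1,0,0]).round(3),"z",R0.apply([0,0,1]).round(3),"f",o["ft_force"].round(1),"w",o["width"].round(1),"gf",round(float(o["grasp_force"]),1),"q",o["qpos"].round(2))
E
python3 -c "
from h import *
st(); go([506.6,114.4,250],Rt(-40)); go([360,-200,260],Rt(0))"
```

```text
Traceback (most recent call last):
  File "h.py", line 18, in st
    print("t",round(o["t"],2),"tcp",o["ee_pos"].round(1),"grip",(o["ee_pos"]-R0.apply([0,0,ctrl.grip_point_offset])).round(1),"x",R0.apply([1,0,0]).round(3),"z",R0.apply([0,0,1]).round(3),"f",o["ft_force"].round(1),"w",o["width"].round(1),"gf",round(float(o["grasp_force"]),1),"q",o["qpos"].round(2))
                                                                                                                                                                                                                           ^^^^^^^^^^^^^^^^
AttributeError: 'float' object has no attribute 'round'
```

```bash
sed -i 's/o\["width"\].round(1)/round(float(o["width"]),1)/' h.py
python3 -c "
from h import *
st(); go([506.6,114.4,250],Rt(-40)); go([360,-200,260],Rt(0))"
```

```text
t 0.9 tcp [ 186.4 -596.5  222.7] grip [ 186.4 -596.5  241.4] x [ 0.955  0.298 -0.   ] z [-0.  0. -1.] f [-0.2  1.   0.3] w 87.7 gf 0.0 q [-1.29  0.42  1.63 -0.    1.09 -0.02]
shift [512.6, -572.2, -13.0] turn [-0.3959, -0.6202, -1.0877]
shift [284.0, -326.7, -18.6] turn [-0.0, 0.0, -1.1362]
```

servo_tool --deltas '[[[130,-150,-19],[0,0,-0.56]],[[130,-150,-19],[0,0,-0.56]],[[130,-150,-19],[0,0,-0.56]],[[130,-150,-19],[0,0,-0.56]],[[130,-150,-19],[0,0,-0.56]]]'

```text
t: 1.32
ee_pos: [266.1, -412.0, 241.8]
orientation: [-2.849, -1.323, -0.0]
ft_force: [0.8, 0.2, 0.0]
width: 87.8
grasp_force: 0.0
```

```bash
python3 -c "
from h import *
st(); go([506.6,114.4,250],Rt(-40)); go([360,-200,260],Rt(0))"
```

```text
t 1.32 tcp [ 266.1 -412.   241.8] grip [ 266.1 -412.   260.5] x [0.645 0.764 0.   ] z [ 0.     0.001 -1.   ] f [0.8 0.2 0. ] w 87.8 gf 0.0 q [-1.02  0.2   1.9   0.    1.04 -0.32]
shift [547.2, -149.6, 6.5] turn [-0.199, -0.6794, -0.5462]
shift [222.5, -65.1, 0.7] turn [-0.0002, -0.0006, -0.5698]
```

servo_tool --deltas '[[[190,-50,0],[0,0,-0.57]],[[190,-50,0],[0,0,-0.57]],[[190,-50,0],[0,0,-0.57]],[[190,-50,0],[0,0,-0.57]],[[190,-50,0],[0,0,-0.57]]]'

```text
t: 1.73
ee_pos: [351.9, -235.1, 241.9]
orientation: [2.362, 2.071, 0.001]
ft_force: [0.9, -0.1, -0.5]
width: 87.5
grasp_force: 0.0
```

```bash
python3 -c "
from h import *
st(); go([506.6,114.4,230],Rt(-40))"
```

```text
t 1.73 tcp [ 351.9 -235.1  241.9] grip [ 351.9 -235.1  260.6] x [0.131 0.991 0.   ] z [ 0.001  0.    -1.   ] f [ 0.9 -0.1 -0.5] w 87.5 gf 0.0 q [-0.62  0.09  2.03  0.    1.01 -0.49]
shift [354.7, 107.7, 26.4] turn [0.0008, -0.6984, 0.0004]
```

servo_tool --deltas '[[[180,60,0],[0,0,0]],[[180,60,0],[0,0,0]],[[180,60,0],[0,0,0]],[[180,60,0],[0,0,0]],[[180,60,0],[0,0,0]]]' --grip -0.5

```text
t: 2.15
ee_pos: [436.9, -64.6, 242.1]
orientation: [2.367, 2.065, 0.002]
ft_force: [0.3, -0.4, 0.6]
width: 65.8
grasp_force: 0.0
```

servo_tool --deltas '[[[175,48,26],[0,-0.6,0]],[[175,48,26],[0,-0.6,0]],[[175,48,26],[0,-0.6,0]],[[175,48,26],[0,-0.6,0]],[[175,48,26],[0,-0.6,0]]]'

```text
t: 2.57
ee_pos: [508.5, 101.4, 217.0]
orientation: [2.046, 1.779, -0.583]
ft_force: [2.1, -0.6, 0.6]
width: 65.9
grasp_force: 0.0
```

```bash
python3 - <<'E'
from h import *
st(); go([506.6,114.4,120],Rt(-40)); go([506.6,114.4,72],Rt(-40))
p=get_image("top"); w=cloud(p).reshape(-1,3); f=p["frame"]
cv2.imwrite("pics/t2.png",cv2.resize(f[140:300,130:380],(800,512),interpolation=2))
E
```

```text
t 2.57 tcp [508.5 101.4 217. ] grip [509.8 111.3 232.8] x [ 0.119  0.839 -0.531] z [-0.069 -0.526 -0.847] f [ 2.1 -0.6  0.6] w 65.9 gf 0.0 q [ 0.44  0.44  1.74 -0.48  1.32  0.79]
shift [59.6, -4.1, 94.0] turn [0.0005, -0.1385, -0.0079]
shift [85.1, -4.4, 134.7] turn [0.0005, -0.1385, -0.0079]
```

View pics/t2.png

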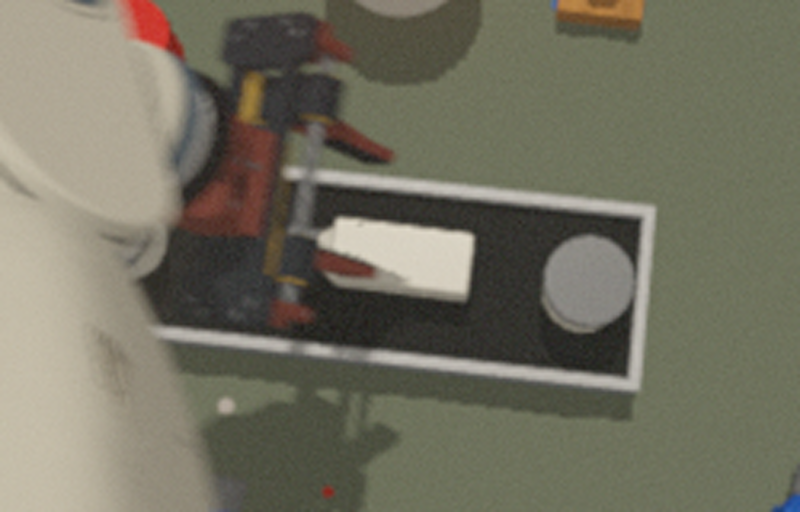

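The view shows the gripper above the cap half of the white bottle, with the body at about (255,220). Descending.

servo_tool --deltas '[[[59,-4,94],[0,-0.138,-0.008]],[[59,-4,94],[0,-0.138,-0.008]],[[59,-4,94],[0,-0.138,-0.008]],[[59,-4,94],[0,-0.138,-0.008]],[[59,-4,94],[0,-0.138,-0.008]]]'

```text
t: 3.03
ee_pos: [502.4, 99.7, 104.0]
orientation: [1.952, 1.716, -0.715]
ft_force: [-0.2, 0.9, 0.2]
width: 65.8
grasp_force: 0.0
```

```bash
python3 - <<'E'
from h import *
st(); go([506.6,114.4,72],Rt(-40))
p=get_image("scene")
cv2.imwrite("pics/s2.png",cv2.resize(p["frame"][170:330,200:420],(800,582),interpolation=2))
E
```

```text
t 3.03 tcp [502.4  99.7 104. ] grip [504.1 111.5 118.4] x [ 0.095  0.762 -0.64 ] z [-0.091 -0.634 -0.768] f [-0.2  0.9  0.2] w 65.8 gf 0.0 q [ 0.49  0.66  1.76 -0.58  1.24  0.96]
shift [32.1, 2.6, 33.6] turn [-0.0067, -0.0034, 0.0058]
```

View pics/s2.png

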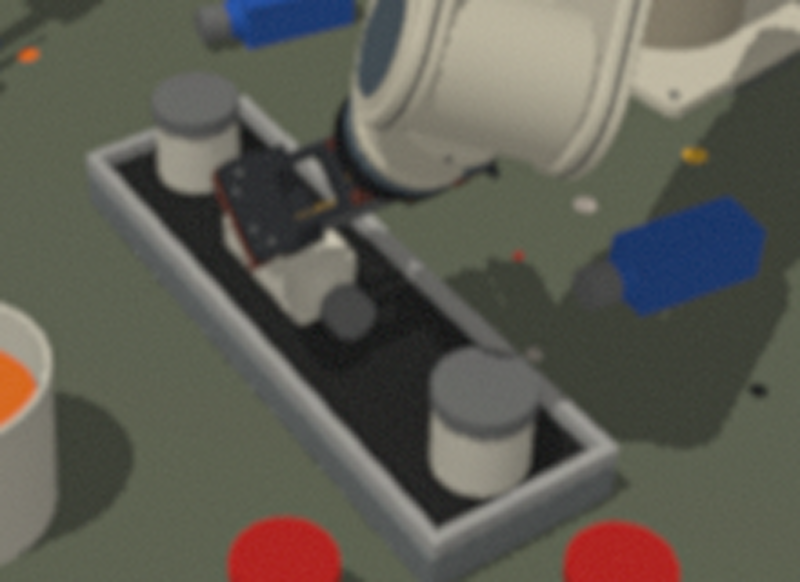

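The hand is above the bottle body, with the cap free at crop (348,310) and both pots clear.

servo_tool --deltas '[[[11,1,11],[0,0,0]],[[21,2,22],[0,0,0]],[[32,2.5,33.5],[-0.006,-0.003,0.006]],[[32,2.5,33.5],[-0.006,-0.003,0.006]]]'

```text
t: 3.42
ee_pos: [506.5, 102.8, 59.3]
orientation: [1.953, 1.705, -0.703]
ft_force: [-0.8, -0.0, -0.3]
width: 65.8
grasp_force: 0.0
```

servo_tool --deltas '[[[0,0,0],[0,0,0]],[[0,0,0],[0,0,0]],[[0,0,0],[0,0,0]],[[0,0,0],[0,0,0]],[[0,0,0],[0,0,0]]]' --grip 1

```text
t: 3.83
ee_pos: [506.4, 103.2, 60.1]
orientation: [1.951, 1.706, -0.704]
ft_force: [-1.1, 2.0, 7.8]
width: 45.6
grasp_force: 30.0
```

servo_tool --deltas '[[[0,0,0],[0,0,0]],[[0,0,0],[0,0,0]],[[0,0,0],[0,0,0]]]'

```text
t: 4.08
ee_pos: [506.3, 103.2, 60.1]
orientation: [1.951, 1.705, -0.704]
ft_force: [-1.3, 1.1, 8.1]
width: 45.7
grasp_force: 30.0
```

```bash
python3 -c "
from h import *
st(); go([506.6,114.4,132],Rt(-40)); go([501,116,180],Rt(0));go([501,116,180],Rt(50))"
```

```text
t 4.08 tcp [506.3 103.2  60.1] grip [507.9 115.1  74.5] x [ 0.104  0.76  -0.641] z [-0.082 -0.636 -0.767] f [-1.3  1.1  8.1] w 45.7 gf 30.0 q [ 0.49  0.74  1.75 -0.6   1.18  1.01]
shift [-37.6, -1.0, -43.6] turn [0.0025, -0.0019, -0.0033]
shift [-55.7, -6.6, -85.3] turn [0.0036, 0.6962, -0.0023]
shift [-49.0, -6.5, -99.6] turn [0.0046, 1.5689, -0.0006]
```

servo_tool --deltas '[[[-8,0,-10],[0,0,0]],[[-20,0,-24],[0,0,0]],[[-34,-1,-40],[0,0,0]],[[-48,-1,-57],[0,0,0]],[[-58,-1,-68],[0,0,0]]]'

```text
t: 4.5
ee_pos: [504.9, 102.8, 150.2]
orientation: [1.952, 1.707, -0.702]
ft_force: [0.3, 0.2, -2.6]
width: 45.9
grasp_force: 29.9
```

```bash
python3 -c "
from h import *
st(); go([502,117,165],Rt(-15)); go([501,117,165],Rt(10));go([501,117,165],Rt(50))"
```

```text
t 4.5 tcp [504.9 102.8 150.2] grip [506.4 114.6 164.5] x [ 0.104  0.762 -0.64 ] z [-0.081 -0.635 -0.769] f [ 0.3  0.2 -2.6] w 45.9 gf 29.9 q [ 0.49  0.59  1.75 -0.57  1.3   0.93]
shift [8.9, -4.8, -3.2] turn [0.0035, 0.4324, -0.0025]
shift [15.2, -5.8, -8.1] turn [0.004, 0.8687, -0.0017]
shift [19.6, -5.7, -20.1] turn [0.0047, 1.5668, -0.0003]
```

servo_tool --deltas '[[[2,-1,-0.5],[0,0.1,0]],[[4,-2,-1],[0,0.2,0]],[[6,-3,-2],[0,0.3,0]],[[8,-4,-3],[0,0.4,0]],[[10,-5,-4],[0,0.5,0]]]'

```text
t: 4.92
ee_pos: [501.1, 113.5, 145.7]
orientation: [2.261, 1.98, -0.212]
ft_force: [-1.0, 0.5, -4.1]
width: 46.1
grasp_force: 30.0
```

servo_tool --deltas '[[[2,0,0],[0,0.1,0]],[[4,0,-0.5],[0,0.2,0]],[[6,0,-1],[0,0.3,0]],[[8,0,-2],[0,0.4,0]],[[9,0,-3],[0,0.5,0]]]'

```text
t: 5.33
ee_pos: [502.4, 122.5, 147.0]
orientation: [-2.197, -1.927, -0.348]
ft_force: [-1.1, 0.8, -3.5]
width: 46.0
grasp_force: 30.0
```

```bash
python3 -c "
from h import *
st(); go([501,117,165],Rt(50))"
```

```text
t 5.33 tcp [502.4 122.5 147. ] grip [501.5 116.8 164.8] x [0.124 0.945 0.304] z [ 0.045  0.301 -0.953] f [-1.1  0.8 -3.5] w 46.0 gf 30.0 q [ 0.04  0.36  1.99  0.44  0.78 -0.15]
shift [10.1, -0.6, -3.1] turn [0.0049, 0.5639, 0.0032]
```

servo_tool --deltas '[[[2,0,0],[0,0.11,0]],[[4,0,-0.5],[0.001,0.22,0]],[[6,0,-1],[0.002,0.33,0]],[[8,-0.5,-2],[0.004,0.45,0.002]],[[10,-0.5,-3],[0.005,0.56,0.003]]]'

```text
t: 5.75
ee_pos: [503.4, 130.4, 152.9]
orientation: [-1.833, -1.605, -0.852]
ft_force: [0.2, 0.1, -4.3]
width: 46.1
grasp_force: 30.0
```

servo_tool --deltas '[[[0,0,0],[0,0,0]],[[0,0,0],[0,0,0]]]'

```text
t: 5.92
ee_pos: [502.4, 130.0, 150.6]
orientation: [-1.839, -1.604, -0.84]
ft_force: [-0.0, 0.1, -3.5]
width: 45.7
grasp_force: 30.0
```

```bash
python3 - <<'E'
from h import *
st(); go([500.5,117,122],Rt(50))
p=get_image("scene"); cv2.imwrite("pics/s3.png",cv2.resize(p["frame"][150:310,200:420],(800,582),interpolation=2))
w=cloud(p); m=None
for q,p2 in (("bottle",p),("bottle",get_image("top"))):
  w=cloud(p2)
  for r in finder.silhouettes(q,p2):
    x=w[r["mask"]]; x=x[~np.isnan(x[:,0])]
    if len(x) and 400<np.median(x[:,0])<600: 
      print(r["score"],len(x),np.median(x,0).round(),np.percentile(x,2,axis=0).round(),np.percentile(x,98,axis=0).round())
      pl=x[(abs(x-np.median(x,0))<[60,60,70]).all(1)]
E
```

```text
t 5.92 tcp [502.4 130.  150.6] grip [500.5 115.9 162.8] x [0.091 0.645 0.759] z [ 0.098  0.752 -0.651] f [-0.   0.1 -3.5] w 45.7 gf 30.0 q [-0.24  0.52  2.04  1.06  1.05 -0.88]
shift [-30.0, 0.1, 27.4] turn [-0.0018, 0.0113, -0.0054]
0.88 1081 [514. 145. 159.] [486. 109.  88.] [529. 154. 222.]
0.92 572 [497. 121. 189.] [478. 101. 114.] [523. 149. 225.]
```

View pics/s3.png

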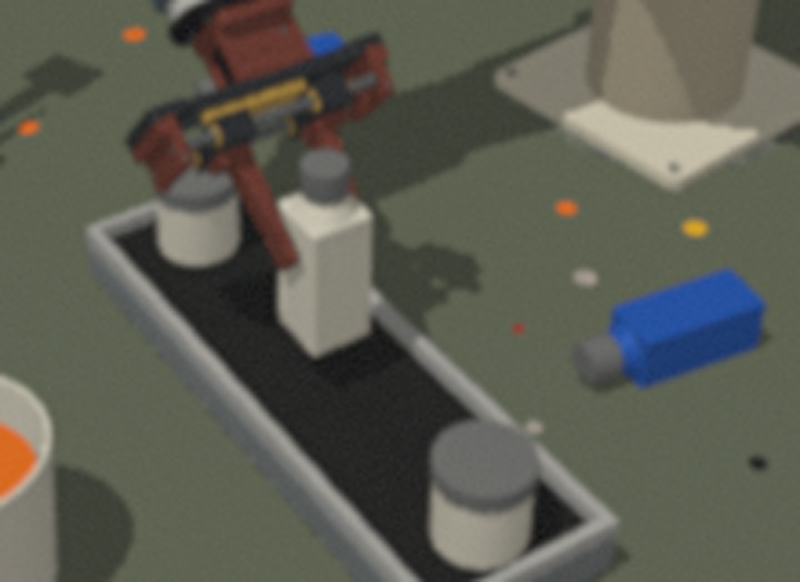

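The bottle hangs upright in the hand over the lane, between the pots at crop (195,215) and (485,490). Checking its tilt with a plane fit.

```bash
cat > tilt.py <<'E'
from h import *
p=get_image("scene"); w=cloud(p)
r=max((r for r in finder.silhouettes("bottle",p) if 400<np.nanmedian(w[r["mask"]][:,0])<600),key=lambda r:r["score"])
m=cv2.erode(r["mask"].astype(np.uint8),np.ones((3,3)))>0
x=w[m]; x=x[~np.isnan(x[:,0])]; zt=np.nanmax(x[:,2]); x=x[x[:,2]<zt-42]
a=np.array([.131,.991]); s=x[:,:2]@a
c=np.array([1,0,0]); rng=np.random.default_rng(0)
rest=x
for k in range(2):
    best=None
    for _ in range(500):
        q=rest[rng.choice(len(rest),3,False)]; n=np.cross(q[1]-q[0],q[2]-q[0]); L=np.linalg.norm(n)
        if L<50: continue
        n/=L; i=abs((rest-q[0])@n)<2
        if best is None or i.sum()>best.sum(): best=i
    q=rest[best]; n=np.linalg.svd(q-q.mean(0))[2][2]; n*=np.sign(n[:2]@[1,1])
    print(len(q),"face centre",q.mean(0).round(1),"normal",n.round(3),"tilt deg",np.degrees(np.arcsin(n[2])).round(1)); rest=rest[~best]
print("ztop",zt.round(1)); st()
E
python3 tilt.py
```

```text
383 face centre [509.6 151.  137.2] normal [ 0.14   0.99  -0.017] tilt deg -1.0
150 face centre [526.6 132.1 127. ] normal [ 0.992 -0.126  0.001] tilt deg 0.1
ztop 225.2
t 6.22 tcp [502.8 131.8 152.3] grip [501.  117.7 164.4] x [0.086 0.645 0.76 ] z [ 0.098  0.753 -0.65 ] f [-0.6  0.4 -3.9] w 46.0 gf 30.0 q [-0.24  0.52  2.04  1.06  1.05 -0.88]
```

servo_tool --deltas '[[[-8,0,7],[0,0.014,-0.004]],[[-16,0,14],[0,0.014,-0.004]],[[-24,0,21],[0,0.014,-0.004]],[[-29,0,25],[0,0.014,-0.004]],[[-29,0,25],[0,0.014,-0.004]]]'

```text
t: 6.63
ee_pos: [501.8, 131.6, 111.7]
orientation: [-1.824, -1.6, -0.853]
ft_force: [-0.3, -0.5, -2.3]
width: 45.6
grasp_force: 30.0
```

servo_tool --deltas '[[[0,0,0],[0,0,0]],[[0,0,0],[0,0,0]]]'

```text
t: 6.8
ee_pos: [502.7, 131.3, 113.3]
orientation: [-1.823, -1.601, -0.856]
ft_force: [-1.0, -1.1, -2.9]
width: 45.8
grasp_force: 30.0
```

```bash
python3 tilt.py
```

```text
349 face centre [509.1 150.8 101.2] normal [ 0.148  0.989 -0.004] tilt deg -0.2
144 face centre [526.4 132.2  94.3] normal [ 0.991 -0.136 -0.001] tilt deg -0.0
ztop 186.8
t 6.9 tcp [502.8 131.2 113.6] grip [501.  117.  125.5] x [0.082 0.633 0.769] z [ 0.1    0.763 -0.639] f [ 0.5 -0.5 -1.8] w 45.8 gf 30.0 q [-0.24  0.61  2.04  1.11  1.02 -0.99]
```

servo_tool --deltas '[[[-1.5,0,1.3],[0,0,0]],[[-3,0,2.5],[0,0,0]],[[-3,0,2.5],[0,0,0]]]'

```text
t: 7.15
ee_pos: [502.6, 131.3, 109.2]
orientation: [-1.824, -1.601, -0.856]
ft_force: [-0.3, 0.1, -3.3]
width: 46.0
grasp_force: 30.0
```

servo_tool --deltas '[[[-0.8,0,0.6],[0,0,0]],[[-0.8,0,0.6],[0,0,0]]]'

```text
t: 7.32
ee_pos: [502.7, 131.3, 108.4]
orientation: [-1.823, -1.601, -0.856]
ft_force: [1.1, 0.2, -1.7]
width: 46.0
grasp_force: 30.0
```

servo_tool --deltas '[[[-0.8,0,0.6],[0,0,0]],[[-0.8,0,0.6],[0,0,0]]]'

```text
t: 7.48
ee_pos: [502.7, 131.5, 108.3]
orientation: [-1.822, -1.6, -0.858]
ft_force: [-1.8, -1.8, 5.2]
width: 45.8
grasp_force: 30.0
```

servo_tool --deltas '[[[0,0,0],[0,0,0]],[[0,0,0],[0,0,0]],[[0,0,0],[0,0,0]],[[0,0,0],[0,0,0]],[[0,0,0],[0,0,0]]]' --grip -0.4

```text
t: 7.9
ee_pos: [502.6, 131.3, 107.3]
orientation: [-1.823, -1.601, -0.856]
ft_force: [0.1, -0.8, -0.3]
width: 61.2
grasp_force: 0.0
```

```bash
python3 tilt.py
```

```text
354 face centre [509.1 150.7  93.8] normal [0.135 0.991 0.001] tilt deg 0.1
190 face centre [526.  130.3  96.1] normal [ 0.991 -0.13   0.002] tilt deg 0.1
ztop 181.8
t 8.0 tcp [502.6 131.3 107.3] grip [500.7 117.  119.2] x [0.083 0.633 0.77 ] z [ 0.099  0.763 -0.639] f [0.2 0.1 0.3] w 61.6 gf 0.0 q [-0.24  0.62  2.04  1.12  1.02 -1.  ]
```

Bottle stands plumb (0.1°) and is released, centre near (505,127). Retract along the tool.

servo_tool --deltas '[[[0,0,-12],[0,0,0]],[[0,0,-35],[0,0,0]],[[0,0,-65],[0,0,0]],[[0,0,-100],[0,0,0]],[[0,0,-130],[0,0,0]]]'

```text
t: 8.42
ee_pos: [489.1, 30.2, 191.8]
orientation: [-1.824, -1.601, -0.855]
ft_force: [0.4, 0.0, -0.3]
width: 61.3
grasp_force: 0.0
```

```bash
python3 -c "
from h import *
st(); go([470,-110,280],Rt(0,60),True)"
```

```text
t 8.42 tcp [489.1  30.2 191.8] grip [487.3  16.  203.7] x [0.083 0.634 0.769] z [ 0.099  0.762 -0.639] f [ 0.4  0.  -0.3] w 61.3 gf 0.0 q [-0.45  0.47  1.99  0.89  1.22 -0.88]
shift [-22.6, -0.8, -165.2] turn [-0.173, -0.8654, 0.368]
```

servo_tool --deltas '[[[-5,0,-40],[0,0,0]],[[-22,-1,-165],[-0.17,-0.865,0.368]],[[-22,-1,-165],[-0.17,-0.865,0.368]],[[-22,-1,-165],[-0.17,-0.865,0.368]],[[-22,-1,-165],[-0.17,-0.865,0.368]]]' --grip 1

```text
t: 8.83
ee_pos: [472.3, -114.9, 283.9]
orientation: [-2.331, -1.626, -0.455]
ft_force: [1.3, -0.5, -0.1]
width: 31.3
grasp_force: 0.0
```

```bash
python3 -c "
from h import *
st(); go([470,-240,270],Rt(0,40),True)"
```

```text
t 8.83 tcp [ 472.3 -114.9  283.9] grip [ 470.3 -122.1  301.1] x [0.324 0.858 0.399] z [ 0.105  0.386 -0.916] f [ 1.3 -0.5 -0.1] w 31.3 gf 0.0 q [-0.51  0.19  1.87  0.43  1.22 -0.34]
shift [-113.6, 40.7, -35.8] turn [-0.1421, -0.3913, 0.5125]
```

servo_tool --deltas '[[[-113,41,-36],[-0.142,-0.39,0.512]],[[-113,41,-36],[-0.142,-0.39,0.512]],[[-113,41,-36],[-0.142,-0.39,0.512]],[[-113,41,-36],[-0.142,-0.39,0.512]],[[-113,41,-36],[-0.142,-0.39,0.512]]]'

```text
t: 9.25
ee_pos: [469.0, -235.2, 264.6]
orientation: [-2.916, -1.106, -0.021]
ft_force: [0.3, 1.0, -0.2]
width: 0.8
grasp_force: 0.0
```

```bash
python3 -c "
from h import *
st(); go([466,-371,240],Rt(0,15.3),True)"
```

```text
t 9.25 tcp [ 469.  -235.2  264.6] grip [ 468.9 -235.7  283.3] x [0.748 0.663 0.021] z [ 0.004  0.026 -1.   ] f [ 0.3  1.  -0.2] w 0.8 gf 0.0 q [-0.5   0.23  1.81  0.03  1.12  0.33]
shift [-92.7, 100.0, 21.0] turn [-0.0214, -0.0163, 0.458]
```

servo_tool --deltas '[[[-93,100,21],[-0.021,-0.016,0.458]],[[-93,100,21],[-0.021,-0.016,0.458]],[[-93,100,21],[-0.021,-0.016,0.458]],[[-93,100,21],[-0.021,-0.016,0.458]],[[-93,100,21],[-0.021,-0.016,0.458]]]'

```text
t: 9.67
ee_pos: [466.7, -371.2, 238.1]
orientation: [-3.109, -0.421, -0.0]
ft_force: [-0.1, -0.7, -0.1]
width: 0.3
grasp_force: 0.0
```

```bash
python3 - <<'E'
from h import *
st(); go([466,-371,180],Rt(0,15.3),True)
p=get_image("scene"); cv2.imwrite("pics/s4.png",cv2.resize(p["frame"][90:250,120:340],(800,582),interpolation=2))
E
```

```text
t 9.67 tcp [ 466.7 -371.2  238.1] grip [ 466.7 -371.3  256.8] x [0.964 0.266 0.001] z [-0.001  0.005 -1.   ] f [-0.1 -0.7 -0.1] w 0.3 gf 0.0 q [-0.69  0.37  1.68  0.    1.1   0.61]
shift [-0.6, -0.1, 58.1] turn [-0.0046, -0.0007, 0.0023]
```

View pics/s4.png

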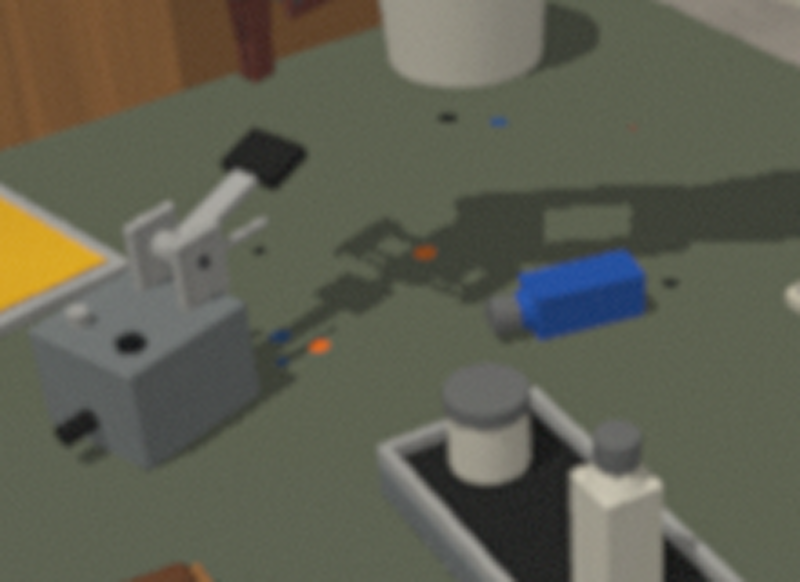

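The bottle stands at crop (618,500); the shut fingers at (258,70) are above the pad at (265,158). Descending in steps.

servo_tool --deltas '[[[-0.5,0,25],[-0.005,0,0]],[[-0.5,0,50],[-0.005,0,0]],[[-0.5,0,58],[-0.005,0,0]],[[-0.5,0,62],[-0.005,0,0]],[[-0.5,0,62],[-0.005,0,0]]]'

```text
t: 10.13
ee_pos: [467.3, -367.1, 176.8]
orientation: [-3.11, -0.435, -0.002]
ft_force: [0.0, 1.8, 2.9]
width: 0.5
grasp_force: 1.2
```

servo_tool --deltas '[[[0,0,3],[0,0,0]],[[0,0,6],[0,0,0]],[[0,0,9],[0,0,0]],[[0,0,12],[0,0,0]],[[0,0,15],[0,0,0]]]'

```text
t: 10.55
ee_pos: [467.7, -368.5, 162.1]
orientation: [3.111, 0.433, 0.004]
ft_force: [-2.6, -1.6, 5.7]
width: 0.8
grasp_force: 2.4
```

servo_tool --deltas '[[[0,0,3],[0,0,0]],[[0,0,6],[0,0,0]],[[0,0,9],[0,0,0]],[[0,0,12],[0,0,0]],[[0,0,12],[0,0,0]]]'

```text
t: 10.97
ee_pos: [467.3, -368.4, 149.4]
orientation: [3.111, 0.433, 0.003]
ft_force: [-2.6, -1.3, 6.0]
width: 0.0
grasp_force: 2.7
```

```bash
cat > pad.py <<'E'
from h import *
st()
for c in("scene","top"):
  p=get_image(c); w=cloud(p).reshape(-1,3); f=p["frame"].reshape(-1,3).astype(int)
  if c=="scene": cv2.imwrite("pics/pad%.0f.png"%(ctrl.get_obs()["t"]*100),cv2.resize(p["frame"][100:200,140:280],(800,571),interpolation=2))
  sel=(f.max(1)<60)&(w[:,0]>425)&(w[:,0]<520)&(w[:,1]>-415)&(w[:,1]<-325)&(w[:,2]>115)&(w[:,2]<185)
  q=w[sel]; print(c,len(q),q.mean(0).round(1),np.percentile(q,[2,98],axis=0).round(1).tolist())
  if len(q)>30:
    for _ in range(4):
      A=np.c_[q[:,:2]-[466,-371],np.ones(len(q))]; co=np.linalg.lstsq(A,q[:,2],rcond=None)[0]; e=q[:,2]-A@co; q=q[abs(e)<max(2,1.5*e.std())]
    print(" plane z at centre %.1f slope along lever %.3f across %.3f n=%d"%(co[2],co[:2]@[.9646,.264],co[:2]@[-.264,.9646],len(q)))
E
python3 pad.py
```

```text
t 10.97 tcp [ 467.3 -368.4  149.4] grip [ 467.2 -368.4  168.1] x [0.962 0.273 0.002] z [ 0.002 -0.    -1.   ] f [-2.6 -1.3  6. ] w 0.0 gf 2.7 q [-0.69  0.47  1.75  0.    0.92  0.6 ]
scene 134 [ 472.2 -357.4  145.1] [[445.7, -392.8, 135.9], [496.2, -335.6, 150.1]]
 plane z at centre 147.5 slope along lever -0.110 across -0.037 n=85
top 12 [ 457.6 -377.1  151.7] [[453.3, -381.9, 147.8], [476.6, -367.2, 166.6]]
```

servo_tool --deltas '[[[0,0,3],[0,0,0]],[[0,0,6],[0,0,0]],[[0,0,9],[0,0,0]],[[0,0,10],[0,0,0]],[[0,0,10],[0,0,0]]]'

```text
t: 11.48
ee_pos: [467.0, -368.5, 139.7]
orientation: [3.111, 0.433, 0.002]
ft_force: [-4.8, -2.5, 7.6]
width: 0.3
grasp_force: 3.5
```

servo_tool --deltas '[[[0,0,0],[0,0,0]],[[0,0,0],[0,0,0]],[[0,0,0],[0,0,0]]]'

```text
t: 11.73
ee_pos: [467.0, -368.5, 139.9]
orientation: [3.111, 0.433, 0.002]
ft_force: [-4.9, -1.8, 6.3]
width: 0.0
grasp_force: 3.5
```

```bash
python3 pad.py; ls pics
```

```text
t 11.73 tcp [ 467.  -368.5  139.9] grip [ 467.  -368.5  158.6] x [0.962 0.273 0.001] z [ 0.001 -0.    -1.   ] f [-4.9 -1.8  6.3] w 0.0 gf 3.5 q [-0.69  0.48  1.76  0.    0.9   0.61]
scene 127 [ 471.8 -356.7  136.9] [[444.6, -391.6, 128.9], [495.7, -335.7, 142.3]]
 plane z at centre 138.3 slope along lever -0.038 across -0.044 n=69
top 10 [ 454.8 -378.   140.2] [[452.1, -381.7, 138.7], [456.6, -373.9, 142.0]]
pad1102.png
pad1178.png
s1.png
s1c.png
s2.png
s3.png
s4.png
t1.png
t1c.png
t2.png
```

View pics/pad1178.png

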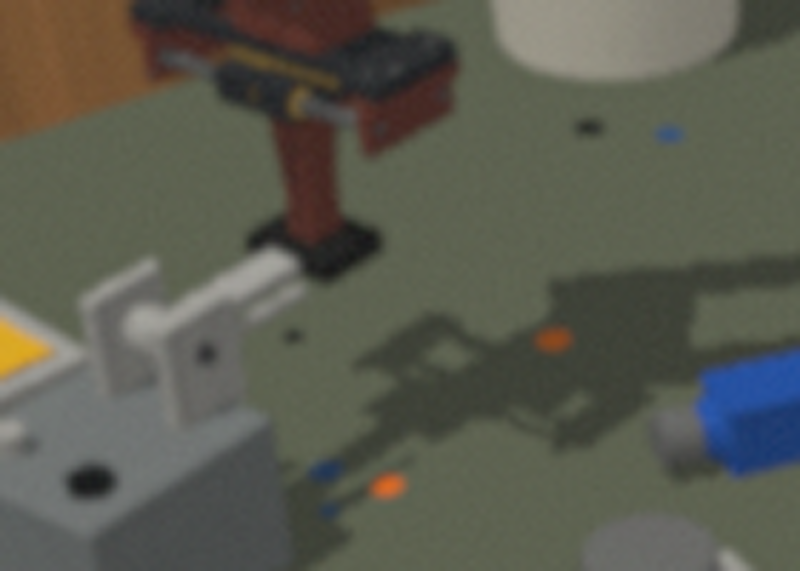

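The fingers press the pad at (315,245), and the lever looks about parallel to the pointer at (275,305). I'll refine this with averaged depth along the bar.

```bash
cat > bar.py <<'E'
from h import *
u=np.array([.9646,.264]); v=np.array([-.264,.9646]); o0=np.array([466,-371]); P=[];T=[];F=[]
for i in range(8):
  for c in("scene","top"):
    p=get_image(c); w=cloud(p).reshape(-1,3); s=(w[:,:2]-o0)@u; t=(w[:,:2]-o0)@v; f=p["frame"].reshape(-1,3).max(1)
    k=(abs(t)<60)&(s>-30)&(s<110)&(w[:,2]>105)&(w[:,2]<185); P.append(np.c_[s,t,w[:,2],f,np.full(len(s),c=="top")][k])
  o=ctrl.get_obs(); T.append(o["ee_pos"]); F.append(o["ft_force"])
P=np.concatenate(P); print("tcp",np.mean(T,0).round(2),"F",np.mean(F,0).round(2),"t",o["t"])
for cam in(0,1):
  for s0 in range(-25,100,10):
    q=P[(P[:,4]==cam)&(abs(P[:,0]-s0)<5)]
    b=q[abs(q[:,1])<9]; g=q[(abs(q[:,1])>=10)&(abs(q[:,1])<28)]; e=q[(abs(q[:,1])>18)&(abs(q[:,1])<45)]
    print(cam,s0,"bar",len(b),np.median(b[:,2]).round(1) if len(b) else "","| padwings",len(g),np.median(g[:,2]).round(1) if len(g) else "","| ptr",[(int(t0),int((abs(e[:,1]-t0)<3).sum()),np.median(e[abs(e[:,1]-t0)<3,2]).round(1)) for t0 in range(-42,45,6) if (abs(e[:,1]-t0)<3).sum()>15])
E
python3 bar.py
```

```text
tcp [ 467.02 -368.52  139.91] F [-4.41 -2.37  6.81] t 12.6333
0 -25 bar 4 137.2 | padwings 12 134.2 | ptr []
0 -15 bar 24 138.4 | padwings 82 137.6 | ptr [(18, 16, np.float64(138.9)), (24, 29, np.float64(136.8)), (30, 63, np.float64(133.6))]
0 -5 bar 27 143.9 | padwings 259 150.3 | ptr [(24, 39, np.float64(138.1)), (30, 65, np.float64(132.5))]
0 5 bar 39 158.2 | padwings 339 149.3 | ptr [(-24, 25, np.float64(138.9)), (24, 29, np.float64(137.4)), (30, 72, np.float64(134.0))]
0 15 bar 409 159.6 | padwings 305 140.4 | ptr [(-24, 26, np.float64(138.8)), (24, 38, np.float64(137.3)), (30, 77, np.float64(131.7))]
0 25 bar 119 135.5 | padwings 308 134.4 | ptr [(-30, 26, np.float64(131.1)), (-24, 47, np.float64(135.2)), (-18, 23, np.float64(134.2)), (18, 35, np.float64(134.6)), (24, 58, np.float64(133.3)), (30, 55, np.float64(133.6))]
0 35 bar 94 134.3 | padwings 42 132.0 | ptr []
0 45 bar 84 134.4 | padwings 78 130.8 | ptr [(24, 21, np.float64(130.6)), (30, 42, np.float64(129.9))]
0 55 bar 84 134.4 | padwings 72 131.0 | ptr [(30, 42, np.float64(129.8))]
0 65 bar 82 134.3 | padwings 78 132.0 
[... 671 characters left out ...]
ptr []
1 45 bar 303 135.5 | padwings 157 133.8 | ptr [(24, 67, np.float64(133.0)), (30, 52, np.float64(131.6))]
1 55 bar 311 135.3 | padwings 167 133.7 | ptr [(24, 74, np.float64(132.9)), (30, 62, np.float64(132.5))]
1 65 bar 291 135.5 | padwings 169 133.8 | ptr [(24, 68, np.float64(133.4)), (30, 60, np.float64(132.1))]
1 75 bar 292 135.4 | padwings 151 133.7 | ptr [(24, 69, np.float64(132.8)), (30, 67, np.float64(131.6))]
1 85 bar 296 135.3 | padwings 172 133.5 | ptr [(24, 74, np.float64(132.7)), (30, 62, np.float64(131.9))]
1 95 bar 290 135.5 | padwings 622 139.9 | ptr [(-30, 109, np.float64(153.7)), (-24, 329, np.float64(138.1)), (24, 139, np.float64(153.9)), (30, 327, np.float64(132.6))]
```

The bar height is constant along its length (135.3–135.8 mm), so the lever is level. Handing in.

```bash
python3 -c "
from h import *
print(close_job())"
```

```text
the job is handed in; nothing more can be done
None
```

The white bottle is standing upright and released on the deck between the two pots, and I handed the job in with the shut fingers still holding the lever level, never pressed to its stop.

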